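# Back the winch off one notch

## Robot

A 7-joint arm with a two-finger parallel gripper is mounted at the origin on the work surface. World frame = base frame: x ahead of the robot, y to its left, z up, the work surface at z = 0. Lengths are in m, angles in rad, forces in N, time in s.
With the tool pointing down it reaches from about 0.4 to 0.85 m from the base axis. Payload 4.5 kg.
Tool frame: the origin (TCP) lies at the very end of the fingers, on their centre line; the grasp point (between the pads) lies 19 mm behind it; z points along the fingers, y is the line along which they close (so a half turn about z gives the same grasp; the last joint's range is limited). The gripper opens to 88 mm and grips with 3 to 60 N. Pads are 18 mm wide; open, the fingers measure 123 mm over their backs; the gripper's body (75 mm by 187 mm) begins 45 mm behind the grasp point.
Start: joints at [-1.262, 0.689, -0.195, 1.565, 0.157, 0.902, -0.215], TCP at [0.17, 0.602, 0.239] pointing down, gripper open.
Joint ranges: [-3.01, 3.01], [-0.46, 2.08], [-1.47, 1.51], [0.13, 2.56], [-1, 4.14], [0.04, 2.09], [-2.66, 2.66]. Speed limits (rad/s): [2.57, 2.57, 3.14, 3.14, 3.14, 3.14, 3.14].

## Interface

Orientations are given as a unit quaternion [x, y, z, w].
In Python, from plant import r gives the robot as it stands. The module is installed in compiled form; this text tells all that it offers.
- The arm moves only by the tool step_arm, never from a script. Its argument "increments" is a list of rows, each a list of 2 entries, a list of its own where there are three numbers: the shift along the world's x, y, z in cm, then the turn, a rotation vector about the world's x, y, z in degrees. A call has exactly 10 rows; each row shifts and turns the commanded pose from where the row before left it; what a row does not reach is not made up. A row lasts 1/10 s, in which the tool goes at most 50 mm and 8.59 degrees, less where a joint would pass 70% of its speed; a pose out of reach is approached as far as the arm can. A call is refused whole if a number of a shift passes 5 or a number of a turn 8.59, either way. A call with a gripper value outside its range is refused whole. "fingers" is the opening, from 0 (shut) to 1 (fully open), set as the call begins (left out, the last holds). The fingers move at their own pace and stop on an object; "grip_force" is the grip in N (left out, the last holds). Time passes only in rows, so rows that do not move let the fingers close, or fill a call up. It gives the time, the measured TCP pose, the force, the opening and the grip force at its end, in the units of the state.
- r.get_state(): the state, without advancing time (a new reading comes with each control period).
- r.snapshot(name): name is "scene" or "top" or "wrist"; returns (picture, depth): 420x560x3 uint8, red, green, blue; 420x560 float32, m along the optical axis (not along the pixel's ray), 0 where there is no reading.
- r.calibration(name): a dict with "fov_y" (degrees; the focal length in pixels is half the picture's height over the tangent of half this angle, whatever the lens; pixels are square), "cx", "cy" (the principal point, pixels), "R" (3x3) and "t" (3): a world point X has camera coordinates R X + t. Camera axes: x right, y down, z forward; pixel columns grow to the right and rows downward; lengths in m; the calibration is good to about 2 mm. A picture is of the moment at which its call begins: read the wrist's pose just before it. calibration takes no time and is no camera call; for the wrist camera it gives the pose at the moment of the call.
- r.finish_job(): hands the job in; it is judged then, once.
The state is a dict: "clock": time; "q": joint angles; "qd": joint speeds; "joint_torque": joint torques, N m; "tool_pos": TCP position; "eef_rot": TCP orientation; "contact_force": force on the tool from outside, world axes, zero at the start; "moment": the same for the moment, N m; "opening": opening from 0.0 (shut) to 1.0 (fully open); "finger_force": force on a finger pad.
Only numpy, scipy, OpenCV 4.12 (cv2) and the standard library are available. Lean on these libraries where they do the work, as an engineer would, in place of code of your own. Each camera call takes 0.05 s, during which the arm holds its last target. There are 200 camera calls.

## Task

The hand winch bolted to the board on the bench is to be backed off by exactly one tooth and locked again. With a fingertip, lift the pawl by its side peg and flip it up and back until it rests on its stop, clear of the toothed wheel; push the top of the wheel towards the pawl by one notch and no more; then tip the pawl back over so that its nose drops fully into the next gap. Use only light pushes with the fingertips or the outside of the fingers: pinch, grip and lift nothing, do not force the wheel or the pawl, and leave the loose things on the bench where they are.

Things in the scene. Friction and masses are not known exactly. Their poses are not given: they have to be found in the camera images.
- winch: Bench winch without its crank, bolted to a wooden board 240 x 360 x 18 mm; it does not move. Origin: centre of the board's underside, on the bench. x along the shaft to the side with the toothed wheel (away from the robot), y towards the side where the pawl is pivoted, z up. Steel side plates (outer faces x -41 and +41 mm, 139 mm high at the shaft, pawl ear 158 mm) carry an empty drum 112 mm across.
- wheel_centre (a point): Centre of the ratchet wheel, at winch x 55, y 0, z 113 mm. A flat metal disc 10 mm thick outside the side plate, axis along the winch's x; 160 mm across the tooth tips, 132 mm across the roots: 10 teeth 14 mm high, the gaps about 28 mm wide at the root and 44 mm at the tips. Hub and nut stand out to winch x 75 mm, 24 mm in radius; otherwise the outer side is free.
- wheel_top (a point): Highest point of the wheel's tip circle (fixed to the winch): winch x 55, y 0, z 193 mm. Here pushing backward means pushing towards the winch's +y. Nothing of the winch stands higher, save the pawl while it swings over (its nose reaches 210 mm).
- ratchet_wheel (a joint): Turn of the wheel in rad, positive backward (its top moves to the winch's +y), one notch 0.628. 0: a tooth bears on the seated pawl, which stops it. Starts with slack, -0.20 to -0.06; held in the next notch at 0.33 to 0.63. At value q the steep tooth faces (facing +y) stand at angles q + 0.488 + 0.628 k from the top towards +y. Friction (2 N at the rim) keeps it where it is left.
- push_face (a point): Middle of the sloped push face of one tooth, in the wheel's plane, 73 mm from the wheel's centre; it turns with the wheel. At the start it lies 19 to 27 degrees before the top, on the winch's -y side, with an open gap about 30 mm wide on its -y side for a fingertip; pushing this face to +y turns the wheel backward. The slope leans 37 degrees from the radius.
- pawl (a joint): Turn of the pawl about its pivot in rad: 0 nose fully down in a gap, about 0.2 nose on top of a tooth, over 0.3 clear of the teeth, 1.5 flipped up and back against its stop. No spring: let go below about 0.8 it falls back to 0, above about 1.05 it falls over to its stop and stays there. About 160 g.
- pawl_pivot (a point): The pawl's pivot, axis along the winch's x, at winch x 55, y 93, z 145 mm. The pawl is a flat steel bar 9 mm thick in the wheel's plane, 62 mm from the pivot to its nose.
- pawl_peg (a point): Middle of the pawl's finger peg: a round steel peg 10 mm thick (13 mm at its end), standing out sideways from the pawl parallel to the shaft, winch x 60 to 103 mm (this point x 82), 45 mm from the pivot. Pawl down: 22 mm to the wheel's side of the pivot, 39 mm above it. Flipped: 38 mm beyond the pivot, 25 mm above it. Below and on both sides of the peg there is room for a finger.
- pawl_nose (a point): Rounded nose of the pawl, 9 mm thick, which sits in a gap of the wheel when the pawl is down.
- crank: Loose crank handle of the winch, lying beside the board on the pawl's side: flat bar 190 x 28 mm with a black upright grip to 102 mm high at one end (its own x = -85 mm). Origin under the bar's middle. Leave it.
- bolt: Loose hex bolt standing on its head on the winch's board, 19 mm across, 52 mm high; origin under it. Leave it.
- grease_tin: Round tin 75 mm across, 50 mm high, on the bench beyond the wheel; origin under it. Leave it.
- spanner: Spanner 200 mm long lying beside the board; origin under its middle, x along it. Leave it.
- screwdriver: Screwdriver 210 mm long lying on the bench; origin under its middle. Leave it.
- screw_jar: Glass jar 68 mm across, 85 mm high; origin under it. Leave it.
- offcut: Pine offcut 160 x 70 x 35 mm lying on the bench; origin under it. Leave it.
- glue: White glue bottle 56 mm across, 170 mm high, standing; origin under it. Leave it.

How it is judged:
On the way, in this order (a step that is already met when the one before it is completed fails the run):
1. the pawl is flipped up and back onto its stop, the wheel still in its first notch (value of joint pawl above 1.3 rad and value of joint ratchet_wheel below 0.15 rad), for 0.2 s.
2. with the pawl up, the wheel is back by one notch (value of joint pawl above 0.3 rad and value of joint ratchet_wheel between 0.32 and 0.68 rad), for 0.2 s.
3. the pawl's nose is down in the next gap (value of joint pawl below 0.06 rad and value of joint ratchet_wheel between 0.3 and 0.67 rad), for 0.2 s.
At the end, for the whole second after the job is handed in: The pawl's nose is fully down (its joint under 0.06 rad) in the gap next to the one it started in: the wheel stands one tooth back (its joint between 0.30 and 0.67 rad), and wheel and pawl are at rest (all of step 3 and not (velocity of joint any of ratchet_wheel, pawl above 0.05 rad/s or velocity of joint any of ratchet_wheel, pawl below -0.05 rad/s)); the robot touches nothing.
It fails at once if the wheel runs back by more than one notch (value of joint ratchet_wheel above 0.95 rad).
It fails at once if the wheel is wound forward by a notch (value of joint ratchet_wheel below -0.5 rad).
It fails at once if the pawl is pinched or forced (over 35 N from the fingers) (contact force between the fingers and pawl above 35 N).
It fails at once if the wheel is pinched or forced (over 35 N from the fingers) (contact force between the fingers and ratchet_wheel above 35 N).
It fails at once if a loose thing on the bench is lifted or moved by more than 20 mm (distance of any of crank, bolt, grease_tin, spanner, screwdriver, screw_jar, offcut, glue from where it was at the start of the episode above 0.02 m).
It also fails if it takes over 53 s, if anything falls off the work surface, if the arm or the gripper's body presses on something with over 40 N, if the wrist force passes 120 N, or if a joint passes its speed limit or range.

## Working session

There is one attempt and no reset: what is moved stays moved. The work goes in short steps, Python scripts to look and compute and a tool call to move; the robot and the scene stay as the last step left them, time stands still between calls to the robot, and variables do not carry over. Pictures are saved under pics/ and viewed, at most 10 in all, crops included, and the job is handed in when it is done.

Besides the shell and the picture viewer there is one more tool, called after "Request:" as name(argument=value, ...) on one line, values as JSON. step_arm: Moves the arm, as the interface text tells. Its arguments: {"type":"object","properties":{"increments":{"type":"array","items":{"type":"array"}},"fingers":{"type":"number"},"grip_force":{"type":"number"}},"required":["increments"]}

```bash
mkdir -p pics; cat > h.py <<'E'
import numpy as np, cv2
from plant import r
def snap(n,f):
    p,d=r.snapshot(n); c=r.calibration(n); cv2.imwrite('pics/'+f+'.png',p[:,:,::-1]); np.savez('pics/'+f,p=p,d=d,R=c['R'],t=c['t'],f=210/np.tan(np.radians(c['fov_y']/2)),cx=c['cx'],cy=c['cy'])
def pts(f):
    z=np.load('pics/'+f+'.npz'); d=z['d']; v,u=np.mgrid[:420,:560]
    P=np.stack([(u-z['cx'])*d/z['f'],(v-z['cy'])*d/z['f'],d],-1)
    return (P-z['t'])@z['R'], d>0, z['p']
E
python3 - <<'E'
from h import *
s=r.get_state();print(s['clock'],s['tool_pos'],s['eef_rot'],s['opening'])
for n in('scene','top'):
    snap(n,n+'0'); c=r.calibration(n);print(n,c['fov_y'],np.round(c['R'],2).tolist(),c['t'])
a=cv2.imread('pics/scene0.png');b=cv2.imread('pics/top0.png')
E
```

```text
0.0 [0.16947039 0.60092729 0.23789751] [ 1.36929629e-01  9.90580339e-01 -9.30007884e-04 -6.44763554e-05] 1.001261982102605
scene 45.078409849933955 [[0.86, 0.51, 0.02], [0.32, -0.51, -0.8], [-0.4, 0.69, -0.6]] [-0.50098835 -0.0731353   1.78317727]
top 54.68481660034666 [[0.01, -1.0, 0.0], [-1.0, -0.01, -0.08], [0.08, 0.0, -1.0]] [0.00133623 0.57267284 1.27567239]
```

View pics/scene0.png

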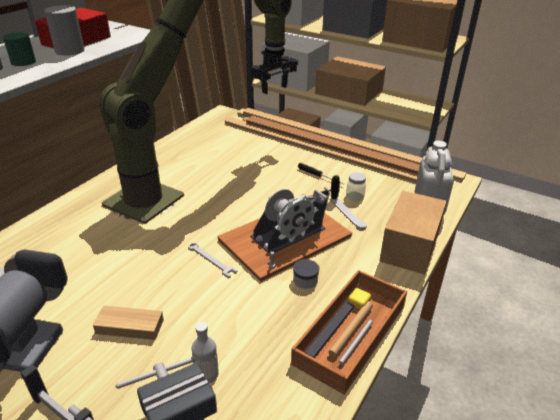

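View pics/top0.png

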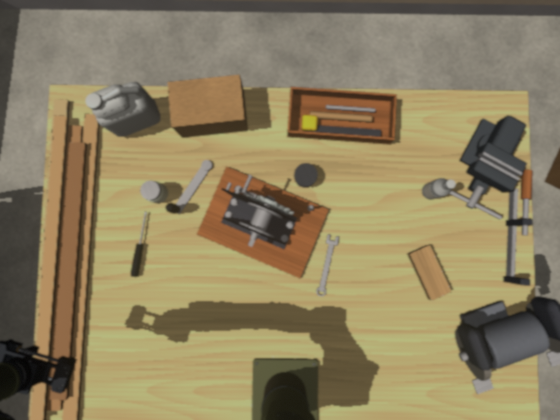

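The scene view shows the winch at about (290,222) with the wheel facing the camera. In the top view the board is a rotated rectangle centred near (263,222), with the wheel along its upper edge, the pawl side on the left and the crank at (190,190). Next I fit the board and look at the depth points.

```bash
cat >> h.py <<'E'
def board():
    P,m,p=pts('top0')
    hsv=cv2.cvtColor(p,cv2.COLOR_RGB2HSV)
    g=(m&(abs(P[...,2]-.018)<.006)&(P[...,0]>.3)&(P[...,0]<.75)&(abs(P[...,1]-.05)<.28)).astype(np.uint8)
    hh=((hsv[...,0]<14)&(hsv[...,1]>110)).astype(np.uint8)
    return P,p,g&hh
E
python3 - <<'E'
from h import *
P,p,g=board()
n,l,st,_=cv2.connectedComponentsWithStats(cv2.morphologyEx(g,cv2.MORPH_CLOSE,np.ones((5,5))))
k=1+st[1:,4].argmax(); q=P[(l==k)&(g>0)]
print(len(q),cv2.minAreaRect((q[:,:2]*1000).astype(np.float32)),np.median(q[:,2]))
p0=np.load('pics/scene0.npz');
a=cv2.imread('pics/top0.png')[150:290,180:350]; b=cv2.imread('pics/scene0.png')[150:280,210:370]
o=np.zeros((600,800,3),np.uint8); A=cv2.resize(a,(364,300),interpolation=3);B=cv2.resize(b,(720,585),interpolation=3)[:, :]
cv2.imwrite('pics/cropB.png',B)
P2,m2,_=pts('scene0')
for uv in [(297,215),(318,198),(335,190),(306,265)]: print(uv,P2[uv[1],uv[0]])
E
```

```text
4658 ((534.8269653320312, 76.43959045410156), (354.18511962890625, 234.12188720703125), 67.80780792236328) 0.016831211191279817
(297, 215) [0.59702725 0.04523667 0.13450447]
(318, 198) [0.62009122 0.13222103 0.15353464]
(335, 190) [0.58066172 0.34695796 0.04953486]
(306, 265) [ 0.68440439 -0.05103175  0.05151959]
```

View pics/cropB.png

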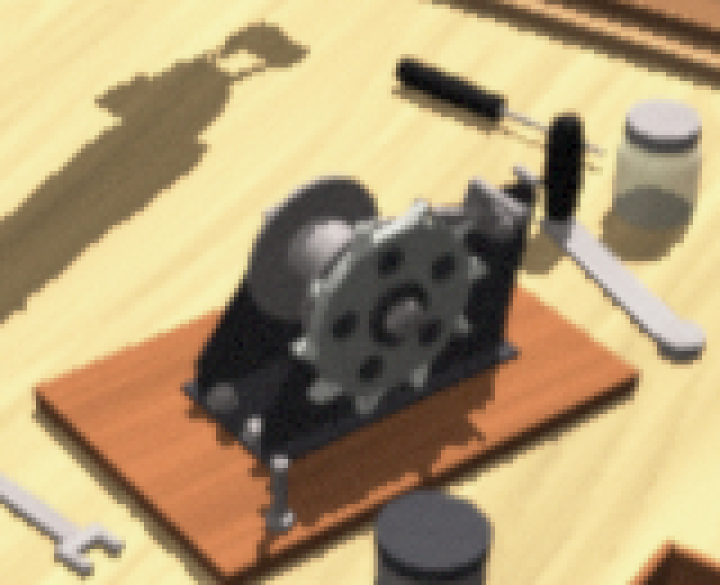

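Winch pose: centre (0.535, 0.076), yaw −22.2°. The rectangle measures 354×234 mm against the true 360×240, and the hub's depth point agrees with this pose. Plan, with the fingers shut and the closing line along the shaft:
1. Push the peg over sideways.
2. Push the tooth.
3. Push the peg back.

I start by moving above the winch.

Request:
step_arm(increments=[[[2.2,-2.7,0.3],[0,0,-8]],[[2.2,-2.7,0.3],[0,0,-8]],[[2.2,-2.7,0.3],[0,0,-8]],[[2.2,-2.7,0.3],[0,0,-8]],[[2.2,-2.7,0.3],[0,0,-8]],[[2.2,-2.7,0.3],[0,0,-8]],[[2.2,-2.7,0.3],[0,0,-8]],[[2.2,-2.7,0.3],[0,0,-8]],[[2.2,-2.7,0.3],[0,0,-8]],[[2.2,-2.7,0.3],[0,0,-8]]], fingers=0, grip_force=5)

```text
clock: 1.1
tool_pos: [0.3901, 0.3303, 0.2687]
eef_rot: [0.744, 0.669, -0.0, -0.0]
contact_force: [0.6, 0.6, -0.5]
opening: 0.114
finger_force: 0.0
```

Request:
step_arm(increments=[[[2.3,-2.7,0.2],[0,0,-8]],[[2.3,-2.7,0.2],[0,0,-8]],[[2.3,-2.7,0.2],[0,0,0]],[[2.3,-2.7,0],[0,0,0]],[[2.3,-2.7,0],[0,0,0]],[[2.3,-2.7,0],[0,0,0]],[[2.3,-2.7,0],[0,0,0]],[[2.3,-2.7,0],[0,0,0]],[[2.3,-2.7,0],[0,0,0]],[[0,0,0],[0,0,0]]])

```text
clock: 2.1
tool_pos: [0.5991, 0.0824, 0.2745]
eef_rot: [0.83, 0.558, -0.0, 0.002]
contact_force: [0.0, -0.3, 0.4]
opening: 0.005
finger_force: 0.0
```

```bash
cat >> h.py <<'E'
C=np.array([.5348,.0764,0]);a=np.radians(-22.2);W=np.array([[np.cos(a),np.sin(a),0],[-np.sin(a),np.cos(a),0],[0,0,1]])
def tow(P): return (P-C)@W.T   # world->winch
def st():
    s=r.get_state(); from scipy.spatial.transform import Rotation as Ro
    M=Ro.from_quat(s['eef_rot']).as_matrix()
    print(s['clock'],'tcp winch mm',np.round(1000*tow(np.array(s['tool_pos'])),1),'world',np.round(s['tool_pos'],4),'tooly',np.round(W@M[:,1],3),'z',np.round(W@M[:,2],3),'F',np.round(s['contact_force'],1),s['opening'])
E
python3 - <<'E'
from h import *
st(); snap('wrist','w1'); snap('scene','s1')
a=cv2.imread('pics/w1.png');b=cv2.resize(cv2.imread('pics/s1.png')[130:270,230:370],(420,420),interpolation=3)
cv2.imwrite('pics/v1.png',cv2.resize(np.hstack([a,b]),(800,343)))
E
```

```text
2.1 tcp winch mm [ 57.3  29.8 274.5] world [0.5991 0.0824 0.2745] tooly [ 1.    -0.     0.004] z [ 0.004 -0.003 -1.   ] F [ 0.  -0.3  0.4] 0.005305248319400253
```

View pics/v1.png

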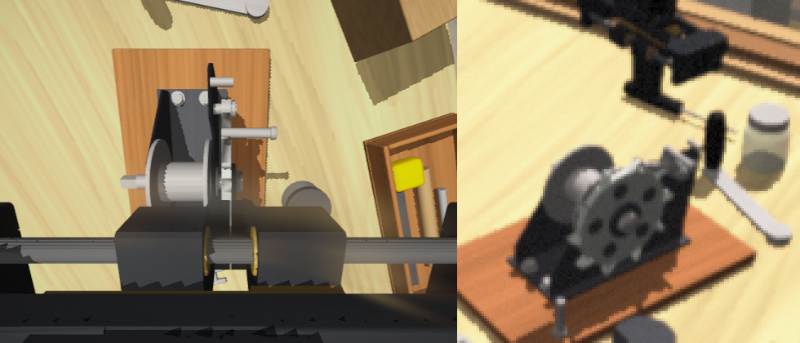

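The wrist view (left half of the composite) shows the peg as a horizontal rod at about (222–276,132), with the wheel edge-on below it at (228,180). In full-size pixels the peg is at (272–338,162). Now I measure the peg, the wheel's height profile and the board from depth.

```bash
python3 - <<'E'
from h import *
P,m,p=pts('w1'); Q=tow(P)*1000
for u in (290,300,310,320,330):
    col=[(v,*np.round(Q[v,u],0)) for v in range(146,180) if m[v,u] and Q[v,u,2]>165]
    print(u,[c for c in col][:1],col[-1:], np.round(np.mean([c[1:] for c in col],0),1) if col else '')
b=m&(abs(Q[...,2]-18)<5)&(abs(Q[...,0])<140)&(Q[...,1]>-190)&(Q[...,1]<200)
hsv=cv2.cvtColor(p,cv2.COLOR_RGB2HSV); b&=(hsv[...,0]<14)&(hsv[...,1]>110)
for f in (0.5,2,50,98,99.5): print(f,np.percentile(Q[b],f,axis=0).round(1))
w=m&(abs(Q[...,0]-55)<5)&(Q[...,2]>100)&(abs(Q[...,1])<110)
s=Q[w]
for y in range(-40,110,4):
    t=s[abs(s[:,1]-y)<2]
    if len(t): print(y,t[:,2].max().round(0),end='; ')
E
```

```text
290 [(157, np.float64(61.0), np.float64(80.0), np.float64(186.0))] [(168, np.float64(61.0), np.float64(72.0), np.float64(188.0))] [ 61.   76.5 188. ]
300 [(157, np.float64(69.0), np.float64(81.0), np.float64(186.0))] [(168, np.float64(69.0), np.float64(72.0), np.float64(187.0))] [ 69.   76.5 187.7]
310 [(157, np.float64(77.0), np.float64(81.0), np.float64(185.0))] [(168, np.float64(77.0), np.float64(72.0), np.float64(186.0))] [ 77.   76.5 187.9]
320 [(157, np.float64(84.0), np.float64(81.0), np.float64(187.0))] [(168, np.float64(85.0), np.float64(72.0), np.float64(186.0))] [ 84.3  76.5 188. ]
330 [(156, np.float64(93.0), np.float64(81.0), np.float64(184.0))] [(169, np.float64(93.0), np.float64(71.0), np.float64(185.0))] [ 92.2  76.5 187.5]
0.5 [ 30.4 -46.3  15.7]
2 [ 57.8 -31.3  16. ]
50 [79.  23.3 17.8]
98 [106.   85.   19.5]
99.5 [111.1 120.5  20. ]
-16 125.0; -12 130.0; -8 134.0; -4 136.0; 0 137.0; 4 179.0; 8 180.0; 12 180.0; 16 182.0; 20 187.0; 24 321.0; 28 320.0; 32 295.0; 36 298.0; 40 319.0; 44 320.0; 48 178.0; 52 381.0; 56 381.0; 60 357.0; 64 171.0; 68 180.0; 72 190.0; 76 190.0; 80 189.0; 84 185.0; 88 171.0; 92 159.0; 96 158.0; 100 158.0; 104 157.0; 108 155.0;
```

```bash
python3 - <<'E'
from h import *
P,m,p=pts('w1'); Q=tow(P)*1000
hsv=cv2.cvtColor(p,cv2.COLOR_RGB2HSV); b=m&(hsv[...,0]<14)&(hsv[...,1]>110)&(abs(Q[...,2]-18)<6)
for u in range(150,331,20):
    v=np.where(b[:120,u])[0]
    if len(v): print('far',u,v[0],Q[v[0]+1,u].round(1))
for v in range(70,230,20):
    c=np.where(b[v,130:340])[0]+130
    print('row',v,Q[v,c[0]].round(1),Q[v,c[-1]].round(1))
print('peg end'); 
for v in (160,163): print([tuple(Q[v,u].round(0)) for u in range(332,346,2)])
for u in (272,280,286): print(u,[(v,*Q[v,u].round(0)) for v in range(120,144,3)])
E
```

```text
Traceback (most recent call last):
IndexError: index 0 is out of bounds for axis 0 with size 0
```

```bash
python3 - <<'E'
from h import *
P,m,p=pts('w1'); Q=tow(P)*1000
print(cv2.cvtColor(p,cv2.COLOR_RGB2HSV)[[100,100,40],[160,310,160]])
b=m&(abs(Q[...,2]-18)<7)
for u in range(150,331,30):
    v=np.where(b[:120,u])[0]
    if len(v): print('far',u,Q[v[0],u].round(1))
for v in range(70,230,30):
    c=np.where(b[v,130:340])[0]+130
    if len(c):print('row',v,Q[v,c[0]].round(1),Q[v,c[-1]].round(1))
print('peg end'); 
for v in (160,163): print([tuple(int(x) for x in Q[v,u]) for u in range(332,346,2)])
for u in (272,280,286): print(u,[(v,*[int(x) for x in Q[v,u]]) for v in range(120,144,3)])
E
```

```text
[[ 15 159 193]
 [ 15 159 191]
 [ 23  88 217]]
far 150 [-107.6  184.    17.9]
far 180 [-70.5 183.9  18.8]
far 210 [-33.9 184.3  17.4]
far 240 [  3.  184.5  17.2]
far 270 [ 40.  184.4  18.4]
far 300 [ 76.  249.9  12. ]
row 70 [-125.1  172.7   17.6] [113.2 173.5  17.1]
row 100 [-123.8  137.5   18.8] [113.5 138.4  17.4]
row 130 [-124.6  100.9   18.3] [113.9 101.6  16.1]
row 160 [-123.    62.4   20. ] [39.3 63.1 21.7]
row 190 [-124.7   21.4   17.4] [114.6  21.7  15.5]
row 220 [ 76.6 -21.   17.5] [113.1 -20.5  18.7]
peg end
[(93, 78, 187), (94, 78, 190), (96, 78, 188), (98, 78, 189), (136, 61, 0), (138, 61, 0), (142, 61, -1)]
[(93, 76, 189), (94, 76, 190), (96, 76, 189), (97, 76, 190), (136, 57, 0), (139, 57, 0), (141, 57, 0)]
272 [(120, 46, 109, 148), (123, 46, 106, 154), (126, 46, 104, 156), (129, 46, 101, 155), (132, 46, 99, 156), (135, 46, 96, 155), (138, 46, 94, 157), (141, 46, 91, 157)]
280 [(120, 53, 109, 150), (123, 53, 106, 153), (126, 53, 104, 154), (129, 53, 101, 155), (132, 53, 99, 157), (135, 53, 96, 156), (138, 53, 94, 156), (141, 53, 91, 157)]
286 [(120, 60, 113, 18), (123, 58, 106, 148), (126, 58, 104, 151), (129, 58, 101, 154), (132, 58, 99, 153), (135, 58, 96, 153), (138, 58, 94, 152), (141, 58, 91, 150)]
```

The wrist view moves the board by (−5, +5) mm in the winch frame, and with that the peg lands at y 71.5 with its end at 103, as it should. I use this correction, move beside the peg and go down.

Request:
step_arm(increments=[[[0.9,0.1,0],[0,0,0]],[[0.9,0.1,0],[0,0,0]],[[0.8,0.1,0],[0,0,0]],[[0,0,-1.8],[0,0,0]],[[0,0,-1.8],[0,0,0]],[[0,0,-1.8],[0,0,0]],[[0,0,-1.8],[0,0,0]],[[0,0,-1.8],[0,0,0]],[[0,0,-1.8],[0,0,0]],[[0,0,0],[0,0,0]]])

```text
clock: 3.2
tool_pos: [0.6212, 0.0923, 0.1643]
eef_rot: [0.827, 0.562, -0.002, -0.001]
contact_force: [-1.3, 0.6, 1.4]
opening: 0.003
finger_force: 0.0
```

```bash
sed -i 's/C=np.array(\[.5348,.0764,0\])/C=np.array([.5321,.0829,0])/' h.py; python3 - <<'E'
from h import *
st(); snap('wrist','w2');snap('scene','s2')
P,m,p=pts('w2'); Q=tow(P)*1000
g=m&(Q[...,2]>170)&(Q[...,2]<195)&(Q[...,0]>66)&(Q[...,0]<102)&(Q[...,1]>60)&(Q[...,1]<110); print('peg',g.sum(),Q[g].mean(0) if g.any() else 0)
g=m&(Q[...,0]>50)&(Q[...,0]<60)&(Q[...,2]>150)&(Q[...,2]<200)
print([(y,int(Q[g&(abs(Q[...,1]-y)<2)][:,2].max())) for y in range(-60,110,4) if (g&(abs(Q[...,1]-y)<2)).any()])
a=cv2.imread('pics/w2.png');b=cv2.resize(cv2.imread('pics/s2.png')[130:270,230:370],(420,420),interpolation=3)
cv2.imwrite('pics/v2.png',cv2.resize(np.hstack([a,b]),(800,343)))
E
```

```text
3.2 tcp winch mm [ 78.9  42.4 164.3] world [0.6212 0.0923 0.1643] tooly [ 1.     0.009 -0.004] z [-0.004 -0.002 -1.   ] F [-1.3  0.6  1.4] 0.002845627971915657
peg 1819 [ 83.93462734  70.01603183 189.38656531]
[(52, 174), (56, 173), (64, 191), (68, 191), (72, 190), (76, 187), (80, 177), (84, 160), (88, 159), (92, 159), (96, 159), (100, 156), (104, 152)]
```

View pics/v2.png

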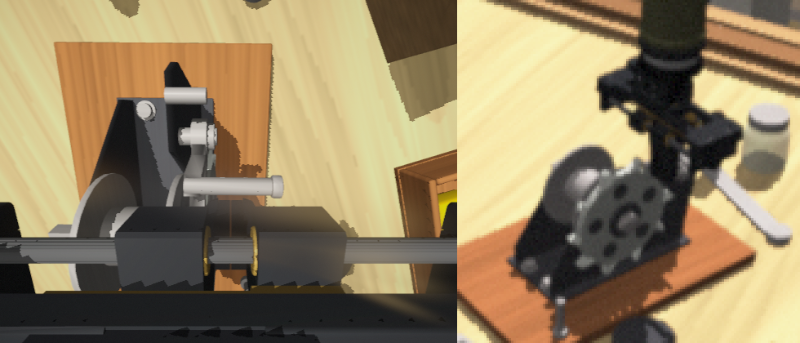

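The finger is beside the peg. The peg measures y 70 and top z 189, as expected. I shift 5 mm outward, then push the peg towards +y.

Request:
step_arm(increments=[[[0.2,-0.1,0],[0,0,0]],[[0.2,-0.1,0],[0,0,0]],[[0.2,0.5,0],[0,0,0]],[[0.2,0.5,0],[0,0,0]],[[0.2,0.5,0],[0,0,0]],[[0.2,0.5,0],[0,0,0]],[[0.2,0.5,0],[0,0,0]],[[0.2,0.5,0],[0,0,0]],[[0.2,0.5,0],[0,0,0]],[[0.2,0.5,0],[0,0,0]]])

```text
clock: 4.3
tool_pos: [0.6426, 0.1303, 0.1666]
eef_rot: [0.828, 0.561, -0.0, -0.0]
contact_force: [-0.5, -0.6, -1.3]
opening: 0.003
finger_force: 0.2
```

```bash
python3 - <<'E'
from h import *
st()
E
```

```text
4.3 tcp winch mm [ 84.4  85.6 166.6] world [0.6426 0.1303 0.1666] tooly [ 1.     0.008 -0.   ] z [-0.  0. -1.] F [-0.5 -0.6 -1.3] 0.002767484896005671
```

Request:
step_arm(increments=[[[0.2,0.5,0],[0,0,0]],[[0.2,0.5,0],[0,0,0]],[[0.2,0.5,0],[0,0,0]],[[0.2,0.5,0],[0,0,0]],[[0,0,0],[0,0,0]],[[0,0,0],[0,0,0]],[[0,0,0],[0,0,0]],[[0,0,0],[0,0,0]],[[0,0,0],[0,0,0]],[[0,0,0],[0,0,0]]])

```text
clock: 5.3
tool_pos: [0.6506, 0.1494, 0.1668]
eef_rot: [0.828, 0.561, 0.0, 0.0]
contact_force: [0.2, -0.4, -0.5]
opening: 0.004
finger_force: 0.0
```

```bash
python3 - <<'E'
from h import *
st(); snap('wrist','w3')
P,m,p=pts('w3'); Q=tow(P)*1000
g=m&(Q[...,2]>150)&(Q[...,2]<200)&(Q[...,0]>68)&(Q[...,0]<102)&(Q[...,1]>70)&(Q[...,1]<160); print('peg',g.sum(),Q[g].mean(0) if g.any() else 0)
E
```

```text
5.3 tcp winch mm [ 84.5 106.3 166.8] world [0.6506 0.1494 0.1668] tooly [1.    0.008 0.   ] z [ 0. -0. -1.] F [ 0.2 -0.4 -0.5] 0.003946024451316956
peg 3027 [ 84.97205397 122.47886762 179.44412781]
```

View pics/w3.png

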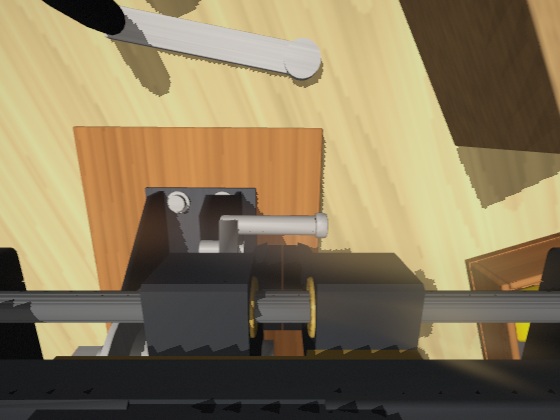

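The wrist picture shows the peg flipped, lying at (220–328,225), beyond the pivot. Now I lift clear and go back to before the wheel's top, where the wrist camera can see the teeth.

Request:
step_arm(increments=[[[0,0,2.7],[0,0,0]],[[0,0,2.7],[0,0,0]],[[0,0,2.7],[0,0,0]],[[0,0,2.7],[0,0,0]],[[-1.7,-2.8,0],[0,0,0]],[[-1.7,-2.8,0],[0,0,0]],[[-1.7,-2.8,0],[0,0,0]],[[-1.7,-2.8,0],[0,0,0]],[[-1.7,-2.8,0],[0,0,0]],[[-0.5,-0.8,0],[0,0,0]]])

```text
clock: 6.35
tool_pos: [0.5587, -0.0025, 0.2752]
eef_rot: [0.829, 0.559, -0.001, 0.001]
contact_force: [-0.2, -1.0, 0.1]
opening: 0.007
finger_force: 0.0
```

```bash
python3 - <<'E'
from h import *
P,m,p=pts('w3'); Q=tow(P)*1000
print('peg',[Q[v,280].round(0).tolist() for v in (218,225,232)])
st(); snap('wrist','w4'); st()
P,m,p=pts('w4'); Q=tow(P)*1000
g=m&(Q[...,0]>51)&(Q[...,0]<59)&(Q[...,2]>100)&(Q[...,2]<200)
print([(y,int(np.percentile(Q[g&(abs(Q[...,1]-y)<1)][:,2],90))) for y in range(-60,150,2) if (g&(abs(Q[...,1]-y)<1)).any()])
E
```

```text
peg [[84.0, 132.0, 171.0], [84.0, 130.0, 174.0], [84.0, 126.0, 173.0]]
6.35 tcp winch mm [ 56.9 -69.  275.2] world [ 0.5587 -0.0025  0.2752] tooly [ 1.     0.003 -0.   ] z [-0.    -0.002 -1.   ] F [-0.2 -1.   0.1] 0.007091334237940468
6.4 tcp winch mm [ 57.  -68.5 275.2] world [ 0.559  -0.0021  0.2752] tooly [ 1.     0.003 -0.   ] z [-0.    -0.002 -1.   ] F [-0.8 -0.6  0. ] 0.00927035805920853
[(-60, 159), (-58, 156), (-56, 155), (-54, 153), (-52, 155), (-50, 157), (-48, 160), (-46, 162), (-44, 163), (-42, 165), (-40, 166), (-38, 168), (-36, 169), (-34, 171), (-32, 173), (-30, 188), (-28, 189), (-26, 190), (-24, 190), (-22, 184), (-20, 177), (-18, 177), (-16, 177), (-14, 178), (-12, 178), (-10, 179), (-8, 178), (-6, 179), (-4, 179), (-2, 179), (0, 179), (2, 179), (4, 179), (6, 179), (8, 180), (10, 182), (12, 184), (14, 186), (16, 187), (18, 191), (20, 190), (22, 190), (24, 190), (28, 173), (30, 171), (32, 170), (34, 169), (36, 168), (38, 166), (40, 165), (42, 162), (44, 162), (46, 162), (48, 162), (50, 163), (52, 163), (54, 163), (56, 163), (58, 164), (60, 163), (62, 163), (64, 160), (74, 120), (76, 119), (78, 118), (80, 150), (82, 154), (84, 155), (86, 156), (88, 158), (90, 161), (92, 165), (94, 166), (96, 149), (98, 146)]
```

View pics/w4.png

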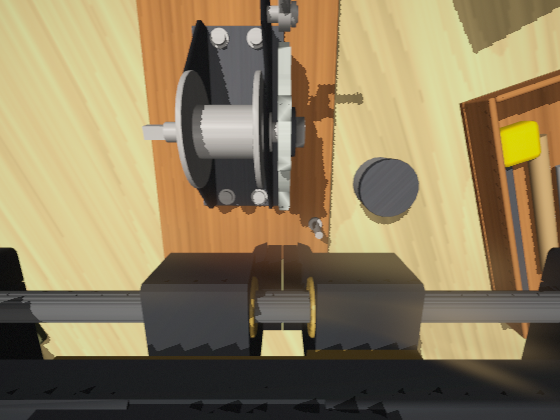

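The depth profile shows the tooth flanks at y −22 and +26, so q ≈ −0.15. The push face is at y ≈ −31 with an open gap before it. I lower the finger to tip z 183 at y ≈ −47.

Request:
step_arm(increments=[[[0.2,0.7,0],[0,0,0]],[[0.2,0.7,0],[0,0,0]],[[0.2,0.7,0],[0,0,0]],[[0,0,-2],[0,0,0]],[[0,0,-2],[0,0,0]],[[0,0,-2],[0,0,0]],[[0,0,-2],[0,0,0]],[[0,0,-1.2],[0,0,0]],[[0,0,0],[0,0,0]],[[0,0,0],[0,0,0]]])

```text
clock: 7.4
tool_pos: [0.5668, 0.0233, 0.1828]
eef_rot: [0.828, 0.561, 0.0, -0.0]
contact_force: [-0.5, -0.9, 0.4]
opening: 0.006
finger_force: 0.3
```

```bash
python3 - <<'E'
from h import *
st()
E
```

```text
7.4 tcp winch mm [ 54.7 -42.1 182.8] world [0.5668 0.0233 0.1828] tooly [ 1.     0.009 -0.   ] z [-0.  0. -1.] F [-0.5 -0.9  0.4] 0.00578122187309496
```

Request:
step_arm(increments=[[[0.2,0.5,0],[0,0,0]],[[0.2,0.5,0],[0,0,0]],[[0.2,0.5,0],[0,0,0]],[[0.2,0.5,0],[0,0,0]],[[0.2,0.5,0],[0,0,0]],[[0.2,0.5,0],[0,0,0]],[[0.2,0.5,0],[0,0,0]],[[0,0,0],[0,0,0]],[[0,0,0],[0,0,0]],[[0,0,0],[0,0,0]]])

```text
clock: 8.4
tool_pos: [0.5812, 0.0581, 0.1831]
eef_rot: [0.828, 0.561, 0.001, 0.0]
contact_force: [1.7, 1.0, 2.1]
opening: 0.004
finger_force: 0.7
```

```bash
cat >> h.py <<'E'
def prof(f):
    P,m,p=pts(f); Q=tow(P)*1000
    g=m&(Q[...,0]>52)&(Q[...,0]<58)&(Q[...,2]>100)&(Q[...,2]<200)
    print([(y,int(np.percentile(Q[g&(abs(Q[...,1]-y)<1)][:,2],90))) for y in range(-60,90,2) if (g&(abs(Q[...,1]-y)<1)).any()])
E
python3 - <<'E'
from h import *
st(); snap('wrist','w5'); prof('w5')
E
```

```text
8.4 tcp winch mm [ 54.9  -4.4 183.1] world [0.5812 0.0581 0.1831] tooly [1.    0.008 0.001] z [ 0.001  0.001 -1.   ] F [1.7 1.  2.1] 0.004027792316718487
[(-12, 198), (-10, 198), (-8, 197), (-6, 196), (-4, 197), (-2, 195), (0, 195), (2, 194), (4, 194), (6, 198), (8, 186), (10, 187), (12, 190), (14, 191), (16, 191), (18, 190), (20, 189), (22, 174), (24, 174), (26, 173), (28, 172), (30, 170), (32, 169), (34, 168), (36, 167), (38, 165), (40, 164), (42, 165), (44, 165), (46, 165), (48, 165), (50, 166), (52, 166), (54, 167), (56, 167), (58, 166), (60, 164), (62, 129), (64, 128), (66, 128), (68, 127), (70, 126), (72, 124), (74, 124), (76, 123), (78, 147), (80, 152), (82, 154), (84, 155), (86, 156), (88, 158)]
```

The wheel is at q ≈ 0.4, so I push about 6 mm more towards the middle of the window.

Request:
step_arm(increments=[[[0.1,0.3,0],[0,0,0]],[[0.1,0.3,0],[0,0,0]],[[0,0,0],[0,0,0]],[[0,0,0],[0,0,0]],[[-0.2,-0.5,0],[0,0,0]],[[-0.4,-0.9,0.5],[0,0,0]],[[0,0,2.5],[0,0,0]],[[0,0,3],[0,0,0]],[[0,0,3],[0,0,0]],[[0,0,0],[0,0,0]]])

```text
clock: 9.45
tool_pos: [0.5781, 0.049, 0.2767]
eef_rot: [0.828, 0.561, 0.003, 0.001]
contact_force: [-0.5, -0.7, 1.1]
opening: 0.005
finger_force: 0.0
```

```bash
python3 - <<'E'
from h import *
st(); snap('wrist','w6'); prof('w6')
P,m,p=pts('w6'); Q=tow(P)*1000
g=m&(Q[...,2]>160)&(Q[...,2]<195)&(Q[...,0]>68)&(Q[...,0]<100)&(Q[...,1]>60)&(Q[...,1]<170); print('peg',g.sum(),Q[g].mean(0) if g.any() else 0)
E
```

```text
9.45 tcp winch mm [ 55.4 -14.  276.7] world [0.5781 0.049  0.2767] tooly [1.    0.007 0.006] z [ 0.006  0.004 -1.   ] F [-0.5 -0.7  1.1] 0.005208644528036448
[(-48, 159), (-46, 162), (-44, 163), (-42, 164), (-40, 165), (-38, 166), (-30, 186), (-28, 187), (-26, 187), (-24, 184), (-22, 177), (-20, 175), (-18, 175), (-16, 176), (-14, 176), (-12, 176), (-10, 177), (-8, 177), (-6, 177), (-4, 177), (-2, 177), (0, 177), (2, 177), (4, 177), (6, 177), (8, 179), (10, 180), (12, 183), (14, 185), (16, 186), (18, 188), (20, 188), (22, 187), (24, 186), (26, 171), (28, 170), (30, 169), (32, 167), (34, 166), (36, 164), (38, 163), (40, 162), (42, 160), (44, 159), (46, 160), (48, 160), (50, 160), (52, 160), (54, 161), (56, 161), (58, 161), (60, 161), (62, 159), (66, 122), (68, 121), (70, 119), (72, 119), (74, 117), (76, 116), (78, 147), (80, 149), (82, 152), (84, 153), (86, 154), (88, 157)]
peg 656 [ 84.24448033 126.92003452 171.08463056]
```

The profile matches the starting one shifted by exactly one notch (q ≈ 0.47), and the pawl is still up. Next I go over to the far side of the peg.

Request:
step_arm(increments=[[[1.6,2.5,0],[0,0,0]],[[1.6,2.5,0],[0,0,0]],[[1.6,2.5,0],[0,0,0]],[[1.6,2.5,0],[0,0,0]],[[1.6,2.5,0],[0,0,0]],[[1.2,2.1,0],[0,0,0]],[[0,0,0],[0,0,0]],[[0,0,0],[0,0,0]],[[0,0,0],[0,0,0]],[[0,0,0],[0,0,0]]])

```text
clock: 10.5
tool_pos: [0.6681, 0.1938, 0.2727]
eef_rot: [0.828, 0.56, -0.001, 0.0]
contact_force: [0.3, 0.3, -0.1]
opening: 0.008
finger_force: 0.0
```

```bash
python3 - <<'E'
from h import *
st()
P,m,p=pts('w2'); Q=tow(P)*1000
print([Q[116,u].astype(int).tolist() for u in range(204,262,8)])
E
```

```text
10.5 tcp winch mm [ 84.1 154.1 272.7] world [0.6681 0.1938 0.2727] tooly [ 1.     0.006 -0.   ] z [-0.    -0.001 -1.   ] F [ 0.3  0.3 -0.1] 0.00775538586788521
[[46, 116, 176], [49, 116, 177], [53, 116, 176], [56, 116, 176], [60, 116, 177], [63, 116, 177], [66, 116, 173], [59, 123, 20]]
```

The stop pin reaches x ≈ 67, so I shift 7 mm outward and then go down beyond the peg.

Request:
step_arm(increments=[[[0.4,-0.1,0],[0,0,0]],[[0.3,-0.1,0],[0,0,0]],[[0,0,-1.9],[0,0,0]],[[0,0,-1.9],[0,0,0]],[[0,0,-1.9],[0,0,0]],[[0,0,-1.8],[0,0,0]],[[0,0,-1.8],[0,0,0]],[[0,0,-1.5],[0,0,0]],[[0,0,0],[0,0,0]],[[0,0,0],[0,0,0]]])

```text
clock: 11.5
tool_pos: [0.6759, 0.1934, 0.165]
eef_rot: [0.828, 0.561, 0.0, 0.0]
contact_force: [0.0, 0.1, 0.0]
opening: 0.009
finger_force: 0.0
```

```bash
python3 - <<'E'
from h import *
st()
E
```

```text
11.5 tcp winch mm [ 91.4 156.7 165. ] world [0.6759 0.1934 0.165 ] tooly [1.    0.008 0.   ] z [ 0.  0. -1.] F [0.  0.1 0. ] 0.008853875303519146
```

Request:
step_arm(increments=[[[-0.2,-0.5,0],[0,0,0]],[[-0.2,-0.5,0],[0,0,0]],[[-0.2,-0.5,0],[0,0,0]],[[-0.2,-0.5,0],[0,0,0]],[[-0.2,-0.5,0],[0,0,0]],[[-0.2,-0.5,0],[0,0,0]],[[-0.2,-0.5,0],[0,0,0]],[[-0.2,-0.5,0],[0,0,0]],[[0,0,0],[0,0,0]],[[0,0,0],[0,0,0]]])

```text
clock: 12.5
tool_pos: [0.6685, 0.173, 0.1744]
eef_rot: [0.825, 0.565, 0.019, -0.005]
contact_force: [4.6, 24.8, 25.6]
opening: 0.002
finger_force: 13.8
```

Request:
step_arm(increments=[[[0,0,0],[0,0,0]],[[0,0,0],[0,0,0]],[[0.2,0.5,0],[0,0,0]],[[0.2,0.5,0],[0,0,0]],[[0,0,2.8],[0,0,0]],[[0,0,2.8],[0,0,0]],[[0,0,2.8],[0,0,0]],[[0,0,2.8],[0,0,0]],[[-0.8,-2,0],[0,0,0]],[[-0.8,-2,0],[0,0,0]]])

```text
clock: 13.5
tool_pos: [0.6478, 0.1232, 0.2783]
eef_rot: [0.827, 0.562, 0.001, 0.001]
contact_force: [0.3, -0.5, -0.4]
opening: 0.004
finger_force: 0.0
```

Request:
step_arm(increments=[[[-1,-2.5,0],[0,0,0]],[[-1,-2.5,0],[0,0,0]],[[-1,-2.5,0],[0,0,0]],[[-1,-2.5,0],[0,0,0]],[[-1,-2.5,0],[0,0,0]],[[-1,-2.5,0],[0,0,0]],[[0,0,0],[0,0,0]],[[0,0,0],[0,0,0]],[[0,0,0],[0,0,0]],[[0,0,0],[0,0,0]]])

```text
clock: 14.5
tool_pos: [0.5879, -0.0249, 0.2767]
eef_rot: [0.827, 0.562, 0.0, -0.0]
contact_force: [-1.2, 0.2, -0.3]
opening: 0.007
finger_force: 0.0
```

```bash
python3 - <<'E'
from h import *
st(); snap('wrist','w7'); prof('w7')
P,m,p=pts('w7'); Q=tow(P)*1000
g=m&(Q[...,2]>160)&(Q[...,2]<200)&(Q[...,0]>68)&(Q[...,0]<100)&(Q[...,1]>50)&(Q[...,1]<170); print('peg',g.sum(),Q[g].mean(0) if g.any() else 0)
E
```

```text
14.5 tcp winch mm [ 92.4 -78.7 276.7] world [ 0.5879 -0.0249  0.2767] tooly [1.   0.01 0.  ] z [ 0.     0.001 -1.   ] F [-1.2  0.2 -0.3] 0.00665979624562775
[(-60, 157), (-58, 155), (-56, 154), (-54, 155), (-52, 157), (-50, 158), (-48, 161), (-46, 162), (-44, 164), (-42, 166), (-40, 167), (-38, 168), (-36, 170), (-34, 174), (-32, 181), (-30, 189), (-28, 189), (-26, 189), (-24, 187), (-22, 180), (-20, 177), (-18, 177), (-16, 178), (-14, 178), (-12, 179), (-10, 179), (-8, 179), (-6, 180), (-4, 179), (-2, 179), (0, 179), (2, 180), (4, 178), (6, 180), (8, 181), (10, 183), (12, 185), (14, 186), (16, 189), (18, 190), (20, 190), (22, 190), (24, 189), (26, 173), (28, 171), (30, 171), (32, 170), (34, 168), (36, 166), (38, 165), (40, 164), (42, 162), (44, 162), (46, 162), (48, 163), (50, 162), (52, 163), (54, 164), (56, 163), (58, 163), (60, 163), (62, 162), (76, 118), (78, 148), (80, 152), (82, 154), (84, 155), (86, 156), (88, 156)]
peg 0 0
```

View pics/w7.png

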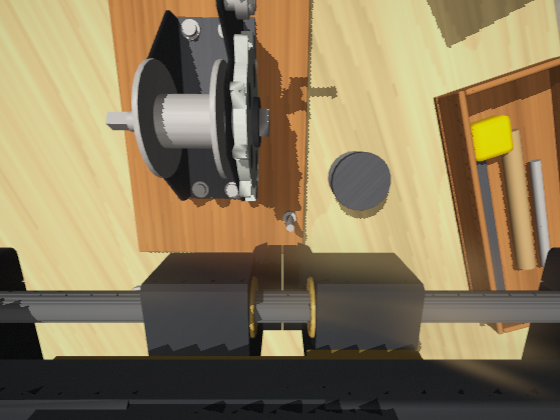

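The −y push jammed: the finger rode up onto the peg at about 36 N. For the flipped peg the way is mostly upward, so I need a tilted finger coming from underneath. First I check that the peg is still on its stop.

Request:
step_arm(increments=[[[0.8,2,0],[0,0,0]],[[0.8,2,0],[0,0,0]],[[0.8,2,0],[0,0,0]],[[0.8,2,0],[0,0,0]],[[0.8,2,0],[0,0,0]],[[0.8,2,0],[0,0,0]],[[0,0,0],[0,0,0]],[[0,0,0],[0,0,0]],[[0,0,0],[0,0,0]],[[0,0,0],[0,0,0]]])

```text
clock: 15.55
tool_pos: [0.6353, 0.0918, 0.2769]
eef_rot: [0.828, 0.56, -0.0, 0.0]
contact_force: [-0.4, -0.7, -1.1]
opening: 0.006
finger_force: 0.0
```

```bash
python3 - <<'E'
from h import *
st(); snap('wrist','w8')
P,m,p=pts('w8'); Q=tow(P)*1000
g=m&(Q[...,2]>150)&(Q[...,2]<200)&(Q[...,0]>70)&(Q[...,0]<102)&(Q[...,1]>60)&(Q[...,1]<180); print('peg',g.sum(),Q[g].mean(0),np.percentile(Q[g],[3,97],axis=0).round(0))
g=m&(Q[...,2]>60)&(Q[...,2]<130)&(Q[...,1]>150)&(Q[...,1]<320); print('crank grip',g.sum(),np.median(Q[g],0) if g.any() else 0)
E
```

```text
15.55 tcp winch mm [ 92.2  47.3 276.9] world [0.6353 0.0918 0.2769] tooly [1.    0.006 0.   ] z [ 0.    -0.001 -1.   ] F [-0.4 -0.7 -1.1] 0.005750111224963202
peg 533 [ 86.19313567 128.53615436 173.63718166] [[ 71. 124. 170.]
 [101. 133. 176.]]
crank grip 6469 [250.78297456 203.09741711 124.03122646]
```

The peg is still at rest at y 129, z 170. I move beyond it and tilt the finger by 40°.

Request:
step_arm(increments=[[[0.9,2.2,0],[0,0,0]],[[0.9,2.2,0],[0,0,0]],[[0.9,2.2,0],[0,0,0]],[[0.9,2.2,0],[0,0,0]],[[0.9,2.2,0],[0,0,0]],[[0.9,2.2,0],[0,0,0]],[[0,0,0],[-6.2,2.5,0]],[[0,0,0],[-6.2,2.5,0]],[[0,0,0],[-6.2,2.5,0]],[[0,0,0],[-6.2,2.5,0]]])

```text
clock: 16.6
tool_pos: [0.6898, 0.2254, 0.2779]
eef_rot: [0.805, 0.545, -0.193, 0.131]
contact_force: [0.6, -0.6, -1.0]
opening: 0.008
finger_force: 0.0
```

Request:
step_arm(increments=[[[0,0,0],[-6.2,2.5,0]],[[0,0,0],[-6.2,2.5,0]],[[0,0,-1.8],[0,0,0]],[[0,0,-1.8],[0,0,0]],[[0,0,-1.8],[0,0,0]],[[0,0,-1.8],[0,0,0]],[[0,0,0],[0,0,0]],[[0,0,0],[0,0,0]],[[0,0,0],[0,0,0]],[[0,0,0],[0,0,0]]])

```text
clock: 17.6
tool_pos: [0.6901, 0.2256, 0.2061]
eef_rot: [0.778, 0.527, -0.284, 0.192]
contact_force: [-0.4, 0.5, 0.3]
opening: 0.005
finger_force: 0.0
```

```bash
python3 - <<'E'
from h import *
st(); print(np.round(r.get_state()['q'],2)); snap('wrist','w9')
P,m,p=pts('w9'); Q=tow(P)*1000
g=m&(Q[...,2]>150)&(Q[...,2]<200)&(Q[...,0]>70)&(Q[...,0]<102)&(Q[...,1]>60)&(Q[...,1]<150); print('peg',g.sum(),Q[g].mean(0) if g.any() else 0)
E
```

```text
17.6 tcp winch mm [ 92.4 191.8 206.1] world [0.6901 0.2256 0.2061] tooly [ 1.     0.007 -0.001] z [ 0.004 -0.643 -0.766] F [-0.4  0.5  0.3] 0.0046402512582215194
[-0.64  1.28  0.46  0.52  0.05  1.89 -0.76]
peg 5 [ 70.42183846 132.49797642 167.30863092]
```

Request:
step_arm(increments=[[[-0.25,-0.62,-0.8],[0,0,0]],[[-0.25,-0.62,-0.8],[0,0,0]],[[-0.25,-0.62,-0.8],[0,0,0]],[[-0.25,-0.62,-0.8],[0,0,0]],[[-0.25,-0.62,-0.8],[0,0,0]],[[-0.25,-0.62,-0.8],[0,0,0]],[[-0.25,-0.62,-0.8],[0,0,0]],[[-0.25,-0.62,-0.8],[0,0,0]],[[0,0,0],[0,0,0]],[[0,0,0],[0,0,0]]])

```text
clock: 18.65
tool_pos: [0.6699, 0.1762, 0.1413]
eef_rot: [0.778, 0.527, -0.284, 0.191]
contact_force: [0.2, -0.3, 0.7]
opening: 0.005
finger_force: 0.0
```

```bash
python3 - <<'E'
from h import *
st(); print(np.round(r.get_state()['q'],2)); snap('scene','s9')
cv2.imwrite('pics/v9.png',cv2.resize(cv2.imread('pics/s9.png')[130:270,230:400],(680,560),interpolation=3))
E
```

```text
18.65 tcp winch mm [ 92.3 138.5 141.3] world [0.6699 0.1762 0.1413] tooly [ 1.     0.007 -0.002] z [ 0.003 -0.644 -0.765] F [ 0.2 -0.3  0.7] 0.005372591258686522
[-0.65  1.24  0.45  0.85  0.06  1.6  -0.78]
```

View pics/v9.png

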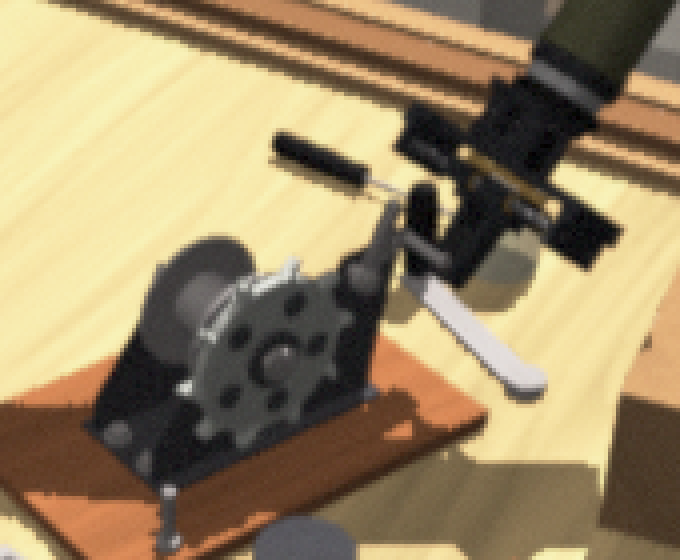

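The scene view shows the tilted finger at (455,255), just outside and below the peg at (425,248). I push it up and over along the arc.

Request:
step_arm(increments=[[[-0.13,-0.32,0.2],[0,0,0]],[[-0.13,-0.32,0.2],[0,0,0]],[[-0.1,-0.25,0.25],[0,0,0]],[[-0.1,-0.25,0.25],[0,0,0]],[[-0.1,-0.25,0.25],[0,0,0]],[[-0.1,-0.25,0.25],[0,0,0]],[[-0.1,-0.25,0.25],[0,0,0]],[[0,0,0],[0,0,0]],[[0,0,0],[0,0,0]],[[0,0,0],[0,0,0]]])

```text
clock: 19.7
tool_pos: [0.6619, 0.1571, 0.157]
eef_rot: [0.778, 0.527, -0.285, 0.191]
contact_force: [-0.3, 0.1, 1.0]
opening: 0.006
finger_force: 0.1
```

```bash
python3 - <<'E'
from h import *
st()
E
```

```text
19.7 tcp winch mm [ 92.2 117.7 157. ] world [0.6619 0.1571 0.157 ] tooly [ 1.     0.007 -0.003] z [ 0.003 -0.644 -0.765] F [-0.3  0.1  1. ] 0.006009292442840615
```

Request:
step_arm(increments=[[[-0.11,-0.28,0.17],[0,0,0]],[[-0.11,-0.28,0.17],[0,0,0]],[[-0.11,-0.28,0.17],[0,0,0]],[[-0.11,-0.28,0.15],[0,0,0]],[[-0.11,-0.28,0.12],[0,0,0]],[[-0.11,-0.28,0.1],[0,0,0]],[[-0.11,-0.28,0],[0,0,0]],[[0,0,0],[0,0,0]],[[0,0,0],[0,0,0]],[[0,0,0],[0,0,0]]])

```text
clock: 20.7
tool_pos: [0.6543, 0.1377, 0.1659]
eef_rot: [0.778, 0.527, -0.285, 0.191]
contact_force: [0.2, -0.4, 0.2]
opening: 0.007
finger_force: 0.0
```

```bash
python3 - <<'E'
from h import *
st(); snap('wrist','w10')
P,m,p=pts('w10'); Q=tow(P)*1000
g=m&(Q[...,2]>165)&(Q[...,2]<200)&(Q[...,0]>65)&(Q[...,0]<102)&(Q[...,1]>50)&(Q[...,1]<140)
h=np.histogram(Q[g][:,1],bins=range(50,145,5)); print(h[0]); print(g.sum(),np.median(Q[g],0))
E
```

```text
20.7 tcp winch mm [ 92.4  96.9 165.9] world [0.6543 0.1377 0.1659] tooly [ 1.     0.007 -0.003] z [ 0.003 -0.644 -0.765] F [ 0.2 -0.4  0.2] 0.007308848201702566
[  0   0   0   0   0   0   0   0   0   0  23  77 317 395 353 371 405  36]
1977 [ 91.63059991 122.46323201 181.07874771]
```

The push was light. Now I withdraw along the finger axis, straighten up and look.

Request:
step_arm(increments=[[[0.1,0.2,0.3],[0,0,0]],[[0.3,0.7,0.9],[0,0,0]],[[0.4,1,1.3],[0,0,0]],[[0.4,1,1.3],[0,0,0]],[[0.4,1,1.3],[0,0,0]],[[0.4,1,1.3],[0,0,0]],[[0.4,1,1.3],[0,0,0]],[[0.4,1,1.3],[0,0,0]],[[0.4,1,1.3],[0,0,0]],[[0,0,1],[0,0,0]]])

```text
clock: 21.75
tool_pos: [0.6866, 0.2178, 0.2792]
eef_rot: [0.777, 0.528, -0.284, 0.191]
contact_force: [-0.1, -0.5, -0.8]
opening: 0.005
finger_force: 0.0
```

Request:
step_arm(increments=[[[0,0,0],[6.2,-2.5,0]],[[0,0,0],[6.2,-2.5,0]],[[0,0,0],[6.2,-2.5,0]],[[0,0,0],[6.2,-2.5,0]],[[-1,-2.5,0],[6.2,-2.5,0]],[[-1,-2.5,0],[6.2,-2.5,0]],[[-1,-2.5,0],[0,0,0]],[[-1,-2.5,0],[0,0,0]],[[-1,-2.5,0],[0,0,0]],[[-1,-2.5,0],[0,0,0]]])

```text
clock: 22.75
tool_pos: [0.6251, 0.0648, 0.2794]
eef_rot: [0.828, 0.561, -0.0, 0.0]
contact_force: [0.8, 0.1, 0.6]
opening: 0.004
finger_force: 0.0
```

```bash
python3 - <<'E'
from h import *
st(); snap('wrist','w11'); prof('w11')
P,m,p=pts('w11'); Q=tow(P)*1000
g=m&(Q[...,2]>150)&(Q[...,2]<200)&(Q[...,0]>68)&(Q[...,0]<102)&(Q[...,1]>50)&(Q[...,1]<150); print('peg',g.sum(),Q[g].mean(0),np.percentile(Q[g],[3,97],axis=0).round(0))
E
```

```text
22.75 tcp winch mm [ 93.   18.4 279.4] world [0.6251 0.0648 0.2794] tooly [1.    0.008 0.   ] z [ 0. -0. -1.] F [0.8 0.1 0.6] 0.004195837937856333
[(-26, 177), (-24, 178), (-22, 178), (-20, 179), (-18, 179), (-16, 179), (-14, 180), (-12, 179), (-10, 180), (-8, 179), (-6, 180), (-4, 179), (-2, 179), (0, 181), (2, 182), (4, 184), (6, 185), (8, 187), (10, 189), (12, 190), (14, 190), (16, 189), (18, 174), (20, 173), (22, 172), (24, 170), (26, 178), (28, 179), (30, 179), (32, 178), (34, 177), (36, 177), (38, 176), (40, 175), (42, 174), (44, 174), (46, 172), (48, 171), (50, 170), (52, 174), (54, 181), (56, 185), (58, 188), (60, 189), (62, 189), (64, 189), (66, 187), (68, 186), (70, 182), (72, 173), (74, 162), (76, 158), (78, 158), (80, 156), (82, 157), (84, 157), (86, 156), (88, 156)]
peg 604 [ 83.89686688  63.26495139 185.39642527] [[ 68.  57. 152.]
 [101.  84. 190.]]
```

The arm was still settling during that picture, and the peg and wheel both appear shifted by about 7 mm. I retake it at rest.

Request:
step_arm(increments=[[[0,0,0],[0,0,0]],[[0,0,0],[0,0,0]],[[0,0,0],[0,0,0]],[[0,0,0],[0,0,0]],[[0,0,0],[0,0,0]],[[0,0,0],[0,0,0]],[[0,0,0],[0,0,0]],[[0,0,0],[0,0,0]],[[0,0,0],[0,0,0]],[[0,0,0],[0,0,0]]])

```text
clock: 23.8
tool_pos: [0.6263, 0.0664, 0.2791]
eef_rot: [0.828, 0.561, 0.0, 0.0]
contact_force: [-0.4, 0.8, -0.3]
opening: 0.003
finger_force: 0.0
```

```bash
python3 - <<'E'
from h import *
st(); snap('wrist','w12'); prof('w12')
P,m,p=pts('w12'); Q=tow(P)*1000
g=m&(Q[...,2]>170)&(Q[...,2]<200)&(Q[...,0]>68)&(Q[...,0]<95)&(Q[...,1]>50)&(Q[...,1]<150); print('peg',g.sum(),Q[g].mean(0),np.percentile(Q[g],[3,97],axis=0).round(0))
cv2.imwrite('pics/v12.png',cv2.resize(cv2.imread('pics/w12.png')[100:260,160:360],(800,600),interpolation=3))
E
```

```text
23.8 tcp winch mm [ 93.4  20.3 279.1] world [0.6263 0.0664 0.2791] tooly [1.    0.008 0.   ] z [ 0. -0. -1.] F [-0.4  0.8 -0.3] 0.0030986441515139704
[(-16, 177), (-14, 178), (-12, 178), (-10, 179), (-8, 179), (-6, 179), (-4, 179), (-2, 179), (0, 180), (2, 179), (4, 179), (6, 179), (8, 181), (10, 183), (12, 184), (14, 187), (16, 188), (18, 190), (20, 190), (22, 189), (24, 188), (26, 173), (28, 172), (30, 172), (32, 176), (34, 178), (36, 178), (38, 178), (40, 178), (42, 177), (44, 176), (46, 175), (48, 174), (50, 174), (52, 173), (54, 171), (56, 171), (58, 171), (60, 175), (62, 183), (64, 188), (66, 189), (68, 189), (70, 189), (72, 188), (74, 186), (76, 185), (78, 177), (80, 168), (82, 158), (84, 158), (86, 158), (88, 157)]
peg 411 [ 81.33293413  68.91740716 188.08927353] [[ 69.  64. 186.]
 [ 94.  73. 190.]]
```

View pics/v12.png

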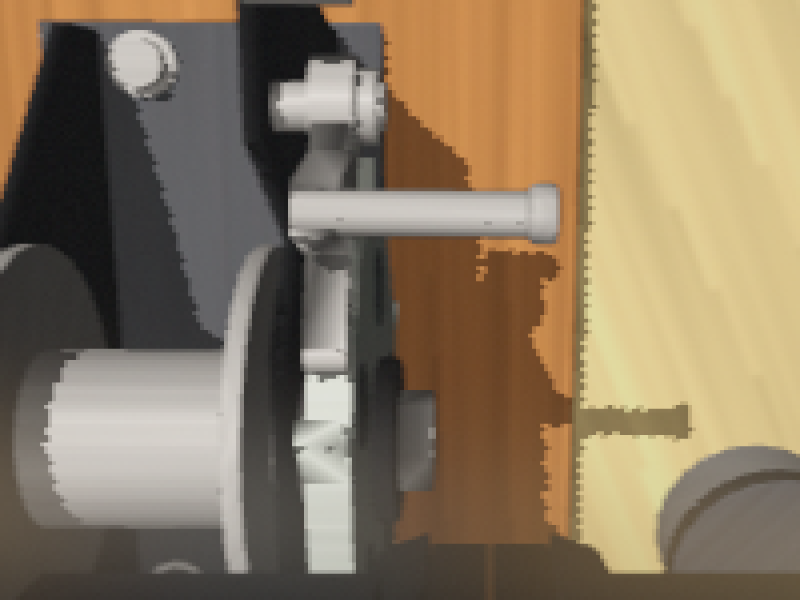

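The close view shows the peg at (290–560,213) and the nose at (325,360), lying in the gap just behind the tooth. The peg is back at y ≈ 69–70, as with the pawl down at the start. The wheel stands one tooth back and the fingers are well clear, so I hand in.

```bash
python3 -c "
from plant import r
print(r.finish_job())"
```

```text
the job is handed in; nothing more can be done
None
```

I handed the job in with the wheel one tooth back (about 0.48 rad by camera) and the pawl's nose down in the next gap; one jammed push on the peg read about 36 N at the wrist against the 35 N limit, and no verdict came back, so a fail on force is possible.

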